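# Shut the product valve at the perfume filling bench

### The arm

A 6-joint arm with a two-finger parallel gripper is mounted at the origin on the work surface. World frame = base frame: x ahead of the robot, y to its left, z up, the work surface at z = 0. Lengths are in m, angles in rad, forces in N, time in s.
With the tool pointing down it reaches from about 0.375 to 0.9 m from the base axis. Payload 3.1 kg.
Tool frame: the origin (TCP) lies between the finger pads; the fingertips stand 11 mm ahead of it and the grasp point (between the pads) lies 8 mm behind it; z points along the fingers, y is the direction in which the jaws open and shut (so a half turn about z gives the same grasp; the last joint's range is limited). The gripper opens to 85 mm and grips with 20 to 120 N. Pads are 22 mm wide; open, the fingers measure 114 mm over their backs; the gripper's body (76 mm by 85 mm) begins 54 mm behind the grasp point. The pads swing forward as they close: fully open they stand 13 mm farther back than shut.
Start: joints at [-1.47, 0.527, 1.433, -0, 1.181, -0.178], TCP at [0.173, -0.601, 0.242] pointing down, gripper open.
Joint ranges: [-3.08, 3.08], [-0.75, 2.2], [0.22, 2.44], [-1.43, 4.57], [0, 2.65], [-2.85, 2.85]. Speed limits (rad/s): [2.79, 2.79, 3.14, 3.14, 3.14, 3.14].

### API

Orientations are given as a unit quaternion [x, y, z, w].
In Python, from station import manip gives the robot as it stands. The module is installed in compiled form; this text tells all that it offers.
- The arm moves only by the tool arm_command, never from a script. Its argument "rows" is a list of rows, each a list of 3 entries, a list of its own where there are three numbers: the shift along the world's x, y, z in mm, then the turn about the world's z in rad, then the closure, from -1 (fully open) to 1 (shut), so that 0 is half open. A call has 1 to 12 rows; each row shifts and turns the commanded pose from where the row before left it; what a row does not reach is not made up. A row lasts 1/8 s, in which the tool goes at most 62.5 mm and 10.7 degrees, less where a joint would pass 70% of its speed; a pose out of reach is approached as far as the arm can. A call with a gripper value outside its range is refused whole. The fingers move at their own pace and stop on an object; "squeeze" is the grip in N (left out, the last holds). Time passes only in rows, so rows that do not move let the fingers close. It gives the time, the measured TCP pose, the force and the opening at its end, in the units of the state.
- manip.sense(): the state, without advancing time (a new reading comes with each control period).
- manip.snapshot(name): name is "scene" or "top" or "wrist"; returns the picture (400x640x3 uint8, blue, green, red); there is no depth.
- manip.get_calibration(name): a dict with "fovy" (degrees; the focal length in pixels is half the picture's height over the tangent of half this angle, whatever the lens; pixels are square), "cx", "cy" (the principal point, pixels), "R" (3x3) and "t" (3): a world point X has camera coordinates R X + t. Camera axes: x right, y down, z forward; pixel columns grow to the right and rows downward; lengths in m; the calibration is good to about 2 mm. A picture is of the moment at which its call begins: read the wrist's pose just before it. get_calibration takes no time and is no camera call; for the wrist camera it gives the pose at the moment of the call.
- manip.sign_off(): hands the job in, once; it reports no verdict.
The state is a dict: "t": time; "q": joint angles; "qd": joint speeds; "tau": joint torques, N m; "tcp_pos": TCP position; "tool_rot": TCP orientation; "force": force on the tool from outside, world axes, zero at the start; "ft_torque": the same for the moment, N m; "finger_gap": opening from 0.0 (shut) to 1.0 (fully open).
Only numpy, scipy, OpenCV 4.12 (cv2) and the standard library are available. Lean on these libraries where they do the work, as an engineer would, in place of code of your own. Each camera call takes 0.05 s, during which the arm holds its last target.

### The job

Push the sliding cover of the red-dotted valve box all the way aside onto its deck, then push the red handle that it was hiding round to its stop, so that the valve is shut. Leave the cover aside, never lifting it from its box; keep the blue-dotted box closed, and leave the bottles and other things on the bench where they stand.

Things in the scene. Friction and masses are not known exactly. Their poses are not given: they have to be found in the camera images.
- red_box: Fixed grey box, red side plates, 168 (x) x 290 (y) x 70 mm plus 12 mm high rails along both long sides. Origin: centre of its underside. -y half: open well (inside x -70 to 70, y -133 to -3 mm) with a brass pipe along y (top 41 mm above table) and the red handle. +y half: flat deck, level with the well's rim, where the cover goes; a 10 mm high stop at y = +139 mm.
- red_cover: Loose cover of the red box: grey plate 154 (x) x 144 (y) x 5 mm with a raised white block 100 x 92 x 24 mm centred on it, a red 48 mm dot on top; 0.3 kg, 1 to 3 N to slide. Origin: centre of its underside, 70 mm above the table; axes as the box's. Slides along the box's y between the rails: starts at y = -69 to -55 mm in the box frame (well covered), +67 mm is against the end stop.
- red_handle (a joint): Angle of the red valve handle about its upright axis: 0 = open, handle along the pipe, pointing to the box's -y; grows clockwise seen from above; 1.571 = shut, at its stop, handle square across the pipe, pointing to the box's -x. Stays where it is left (friction 0.06 N m).
- red_handle_axis (a point): Point on the turning axis of the red handle, half-way up its bar (52 mm above the table), at x = 0, y = -36 mm in the box's frame; hub 26 mm across. The red bar is 12 mm wide, 16 mm tall (from 44 to 60 mm above the table) and reaches 62 mm from the axis.
- red_handle_tip (a point): Outer end of the red handle's bar, 62 mm from its axis, half-way up the bar.
- blue_box: Fixed grey box, blue side plates, 168 (x) x 290 (y) x 70 mm plus 12 mm high rails along both long sides. Origin: centre of its underside. -y half: open well (inside x -70 to 70, y -133 to -3 mm) with a brass pipe along y (top 41 mm above table) and the blue handle. +y half: flat deck, level with the well's rim, where the cover goes; a 10 mm high stop at y = +139 mm.
- blue_cover: Loose cover of the blue box: grey plate 154 (x) x 144 (y) x 5 mm with a raised white block 100 x 92 x 24 mm centred on it, a blue 48 mm dot on top; 0.3 kg, 1 to 3 N to slide. Origin: centre of its underside, 70 mm above the table; axes as the box's. Slides along the box's y between the rails: starts at y = -69 to -55 mm in the box frame (well covered), +67 mm is against the end stop.
- blue_handle (a joint): Angle of the blue valve handle about its upright axis: 0 = open, handle along the pipe, pointing to the box's -y; grows clockwise seen from above; 1.571 = shut, at its stop, handle square across the pipe, pointing to the box's -x. Stays where it is left (friction 0.06 N m).
- blue_handle_axis (a point): Point on the turning axis of the blue handle, half-way up its bar (52 mm above the table), at x = 0, y = -36 mm in the box's frame; hub 26 mm across. The blue bar is 12 mm wide, 16 mm tall (from 44 to 60 mm above the table) and reaches 62 mm from the axis.
- blue_handle_tip (a point): Outer end of the blue handle's bar, 62 mm from its axis, half-way up the bar.
- vial0: Small green glass bottle with white ball cap, 38 mm across, 72 mm tall, standing loose; origin at the centre of its foot. Bystander.
- vial1: Small green glass bottle with white ball cap, 38 mm across, 72 mm tall, standing loose; origin at the centre of its foot. Bystander.
- vial2: Small green glass bottle with white ball cap, 38 mm across, 72 mm tall, standing loose; origin at the centre of its foot. Bystander.
- vial3: Small green glass bottle with white ball cap, 38 mm across, 72 mm tall, standing loose; origin at the centre of its foot. Bystander.
- tube: Cardboard tube standing on end, 60 mm across, 160 mm tall; origin at the centre of its foot. Bystander.
- cap_bowl: Small blue plastic bowl of white ball caps, 94 mm across, 40 mm tall; origin at the centre of its foot. Bystander.
- screwdriver: Screwdriver lying on the table beyond the boxes. Bystander.

How it is judged:
On the way, in this order (a step that is already met when the one before it is completed fails the run):
1. the red box's cover is slid aside, baring the well, with the red valve still open (y of red_cover in the frame of red_box above 0.052 m and value of joint red_handle below 0.6 rad), for 0.2 s.
2. the red handle is pushed round to shut (value of joint red_handle above 1.45 rad), for 0.2 s.
At the end, for the whole second after the job is handed in: The red box's cover lies flat on its rails within 15 mm of the end stop (box-frame y over 52 mm), the red handle is within 0.12 rad of its shut stop, the blue cover is within 20 mm of its start and the blue handle still open, and no bystander has moved more than 30 mm (y of red_cover in the frame of red_box above 0.052 m and height (world z) of red_cover below 0.078 m and angle between red_cover's own z axis and vertical below 0.05 rad and linear speed of red_cover below 0.02 m/s and value of joint red_handle above 1.45 rad and distance of blue_cover from where it was at the start of the episode below 0.02 m and value of joint blue_handle below 0.1 rad and distance of each of vial0, vial1, vial2, vial3, tube, cap_bowl, screwdriver from where it was at the start of the episode below 0.03 m); the robot touches nothing.
It fails at once if the red cover is lifted more than 12 mm or tipped more than 0.15 rad (height (world z) of red_cover above 0.082 m or angle between red_cover's own z axis and vertical above 0.15 rad).
It fails at once if the blue box's cover is moved more than 20 mm or its handle turned (distance of blue_cover from where it was at the start of the episode above 0.02 m or value of joint blue_handle above 0.1 rad).
It fails at once if a bottle or other bystander is moved more than 30 mm, lifted or knocked over (distance of any of vial0, vial1, vial2, vial3, tube, cap_bowl, screwdriver from where it was at the start of the episode above 0.03 m or angle between any of vial0, vial1, vial2, vial3, tube, cap_bowl's own z axis and vertical above 0.6 rad).
It also fails if it takes over 45 s, if anything falls off the work surface, if the arm or the gripper's body presses on something with over 40 N, if the wrist force passes 120 N, or if a joint passes its speed limit or range.

## Working session

There is one attempt and no reset: what is moved stays moved. The work goes in short steps, Python scripts to look and compute and a tool call to move; the robot and the scene stay as the last step left them, time stands still between calls to the robot, and variables do not carry over. Pictures are saved under pics/ and viewed, and the job is handed in when it is done.

Besides the shell and the picture viewer there is one more tool, called after "Emit:" in YAML: its name, and indented under it one key for each argument. arm_command: Moves the arm, as the interface text tells. Its arguments: {"type":"object","properties":{"rows":{"type":"array","items":{"type":"array"}},"squeeze":{"type":"number"}},"required":["rows"]}

```bash
mkdir -p pics; python3 - <<'E'
from station import manip
import cv2
s=manip.sense();print(s)
for n in("scene","top","wrist"):
    c=manip.get_calibration(n);print(n,c)
    cv2.imwrite(f"pics/{n}0.png",manip.snapshot(n))
E
```

```text
{'t': 0.0, 'q': array([-1.46946608e+00,  5.28460900e-01,  1.43393267e+00,  4.30338099e-05,
        1.18139937e+00, -1.78508735e-01]), 'qd': array([-5.36410447e-04, -1.81938578e-04,  2.13311485e-04, -6.46419556e-05,
        1.46140276e-03,  5.45581129e-04]), 'tau': array([-1.68073671e-03, -4.42357886e+01, -1.78029066e+01, -3.39102062e-04,
        8.68867995e-03, -7.35265502e-06]), 'tcp_pos': array([ 0.17258713, -0.59996349,  0.24132718]), 'tool_rot': array([ 9.90227770e-01,  1.39455198e-01,  6.23254637e-05, -1.09855672e-03]), 'force': array([0.09298919, 0.12467644, 0.52135085]), 'ft_torque': array([-0.03669319,  0.05072717, -0.04301492]), 'finger_gap': 0.9979010105237945}
scene {'fovy': 47.87311582570326, 'cx': 321.3252391907895, 'cy': 198.1255321418547, 'R': array([[-0.66612056,  0.7458394 ,  0.0026422 ],
       [ 0.62008169,  0.55576608, -0.55373528],
       [-0.41446603, -0.36721608, -0.83268857]]), 't': array([ 0.38944171, -0.34925818,  1.52412354])}
top {'fovy': 54.9447784673848, 'cx': 320.2235446258166, 'cy': 201.02914315080048, 'R': array([[-9.95117392e-02, -9.95036336e-01, -3.22696131e-04],
       [-9.72580566e-01,  9.73344786e-02, -2.11217995e-01],
       [ 2.10200990e-01, -2.07048221e-02, -9.77438926e-01]]), 't': array([0.05244236, 0.59433511, 1.11206379])}
wrist {'fovy': 71.83189757248633, 'cx': 321.26907693629227, 'cy': 199.87873008929964, 'R': array([[ 2.75871809e-01, -9.61194268e-01, -5.68505347e-04],
       [-9.15190968e-01, -2.62849124e-01,  3.05509133e-01],
       [-2.93803058e-01, -8.37610661e-02, -9.52188976e-01]]), 't': array([-0.62397463, -0.03861875,  0.37932844])}
```

View pics/scene0.png

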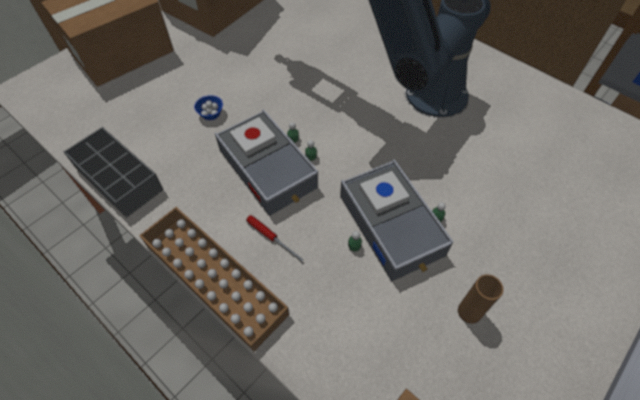

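View pics/top0.png

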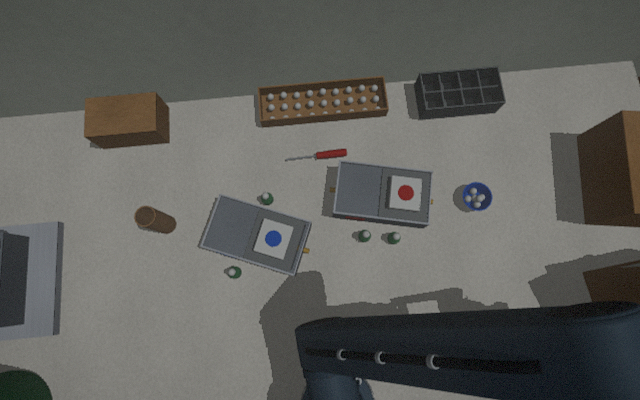

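```bash
cat > h.py <<'E'
import numpy as np,cv2
from station import manip
def ray(c,u,v,z):
    f=200/np.tan(np.radians(c["fovy"])/2)
    d=np.array([(u-c["cx"])/f,(v-c["cy"])/f,1.])
    R=np.array(c["R"]);t=np.array(c["t"])
    C=-R.T@t; w=R.T@d
    return C+w*(z-C[2])/w[2]
def proj(c,X):
    f=200/np.tan(np.radians(c["fovy"])/2)
    p=np.array(c["R"])@np.array(X)+c["t"]
    return np.array([c["cx"]+f*p[0]/p[2],c["cy"]+f*p[1]/p[2]])
def reddot(im):
    hsv=cv2.cvtColor(im,cv2.COLOR_BGR2HSV)
    m=(((hsv[...,0]<8)|(hsv[...,0]>172))&(hsv[...,1]>150)&(hsv[...,2]>70)).astype(np.uint8)
    n,l,s,c=cv2.connectedComponentsWithStats(m)
    return [(s[i].tolist(),c[i].round(1).tolist()) for i in range(1,n) if s[i,4]>15]
E
python3 - <<'E'
from h import *
for n in("top","scene"):
    im=cv2.imread(f"pics/{n}0.png");c=manip.get_calibration(n)
    for s,p in reddot(im): print(n,s,p,ray(c,*p,.099).round(4))
im=cv2.imread("pics/top0.png")
cv2.imwrite("pics/topcrop.png",cv2.resize(im[140:290,190:510],None,fx=2.5,fy=2.5,interpolation=cv2.INTER_CUBIC))
im=cv2.imread("pics/scene0.png")
cv2.imwrite("pics/scenecrop.png",cv2.resize(im[80:230,190:350],None,fx=4,fy=4,interpolation=cv2.INTER_CUBIC))
E
```

```text
top [317, 149, 29, 9, 166] [331.8, 153.1] [ 0.734  -0.0561  0.099 ]
top [398, 186, 15, 14, 165] [405.3, 192.5] [ 0.5896 -0.2607  0.099 ]
scene [245, 128, 14, 10, 108] [251.9, 133.0] [ 0.5875 -0.2654  0.099 ]
scene [247, 216, 29, 24, 225] [260.7, 227.5] [ 0.7884 -0.0209  0.099 ]
```

View pics/topcrop.png

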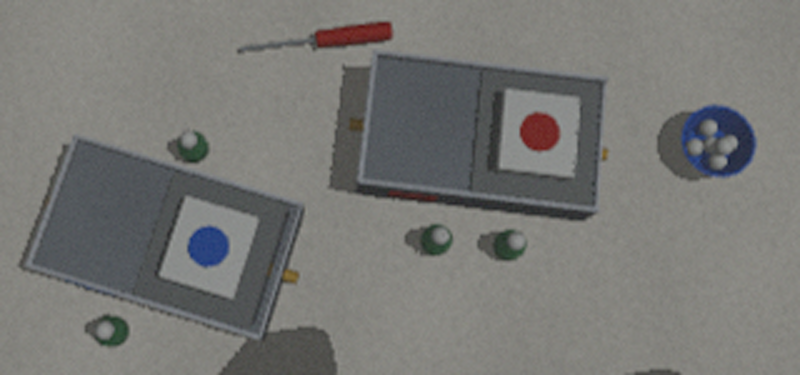

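View pics/scenecrop.png

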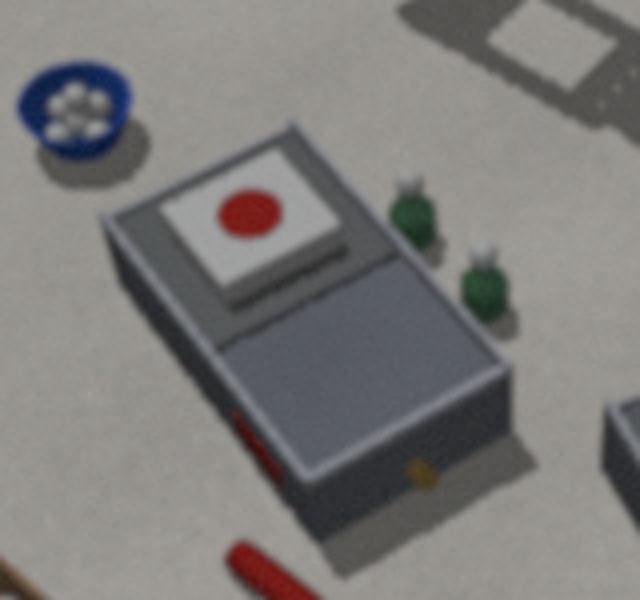

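View pics/wrist0.png

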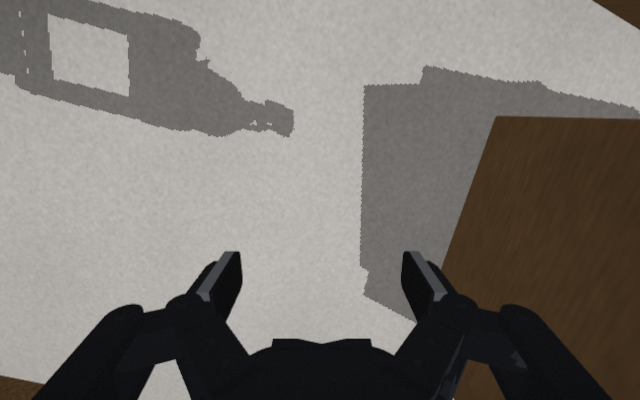

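```bash
python3 - <<'E'
from h import *
c=manip.get_calibration("top")
P=[ray(c,190+u/2.5,140+v/2.5,.082)[:2] for u,v in [(376,54),(605,79),(597,212),(360,186)]]
P=np.array(P);print(P.round(4), [np.linalg.norm(P[i]-P[i-1]).round(4) for i in range(4)])
yv=(P[0]+P[3]-P[1]-P[2])/2; print("yaw y-dir", np.arctan2(yv[1],yv[0])-np.pi/2, P.mean(0))
c=manip.get_calibration("scene")
Q=np.array([ray(c,190+u/4,80+v/4,.082)[:2] for u,v in [(308,472),(105,217),(294,124),(509,369)]])
print(Q.round(4),[np.linalg.norm(Q[i]-Q[i-1]).round(4) for i in range(4)])
yv=(Q[0]+Q[3]-Q[1]-Q[2])/2; print("yaw", np.arctan2(yv[1],yv[0])-np.pi/2, Q.mean(0))
c=manip.get_calibration("top")
for n,u,v,z in [("capA",440,234,.065),("capB",516,240,.065),("bowl",719,125,.04),("blueTR",303,207,.082),("blueTL",76,138,.082),("vialtop",188,138,.065),("sd",240,50,.01),("sd",392,30,.01)]:
    print(n,ray(c,190+u/2.5,140+v/2.5,z).round(3))
E
```

```text
[[ 0.7099 -0.0807]
 [ 0.6502 -0.3558]
 [ 0.4887 -0.32  ]
 [ 0.5479 -0.0434]] [np.float64(0.1662), np.float64(0.2815), np.float64(0.1654), np.float64(0.2828)]
yaw y-dir -0.2122085057645715 [ 0.59917663 -0.19996019]
[[ 0.7092 -0.0817]
 [ 0.6513 -0.352 ]
 [ 0.4939 -0.3167]
 [ 0.5573 -0.0397]] [np.float64(0.1576), np.float64(0.2764), np.float64(0.1613), np.float64(0.2841)]
yaw -0.21823708902873684 [ 0.60290817 -0.19754445]
capA [ 0.483 -0.134  0.065]
capB [ 0.467 -0.223  0.065]
bowl [ 0.588 -0.502  0.04 ]
blueTR [0.529 0.027 0.082]
blueTL [0.641 0.291 0.082]
vialtop [0.631 0.159 0.065]
sd [0.756 0.09  0.01 ]
sd [ 0.764 -0.112  0.01 ]
```

Emit:
arm_command:
  rows:
    - [[40,26,0],0.11,1]
    - [[40,26,0],0.11,1]
    - [[40,26,0],0.11,1]
    - [[40,26,0],0.11,1]
    - [[40,26,0],0.11,1]
    - [[40,26,0],0.11,1]
    - [[40,26,-10],0.11,1]
    - [[40,26,-20],0.11,1]
    - [[40,26,-30],0.1,1]
    - [[35,26,-30],0.1,1]
    - [[0,0,0],0,1]
    - [[0,0,0],0,1]
  squeeze: 60

```text
t: 1.65
tcp_pos: [0.5675, -0.3408, 0.1522]
tool_rot: [0.778, 0.629, -0.0, -0.0]
force: [1.0, -0.2, -0.1]
finger_gap: 0.001
```

```bash
python3 - <<'E'
from h import *
s=manip.sense();print(s['t'],s['tcp_pos'],s['tool_rot'],s['force'],s['finger_gap'],s['q'])
c=manip.get_calibration("wrist");im=manip.snapshot("wrist");cv2.imwrite("pics/w1.png",im)
print(-np.array(c['R']).T@c['t'])
for a,p in reddot(im): print(a,p,ray(c,*p,.099))
B=np.array([.600,-.199]);
for x,y in[(-84,-145),(84,-145),(84,145),(-84,145)]:
  th=-.213;X=B+np.array([[np.cos(th),-np.sin(th)],[np.sin(th),np.cos(th)]])@np.array([x,y])/1000
  print(x,y,X.round(4),proj(c,[*X,.082]).round(1))
E
```

```text
1.65 [ 0.56745993 -0.3408272   0.15217042] [ 7.77632881e-01  6.28718536e-01 -3.04156312e-04 -1.12579156e-04] [ 1.00715469 -0.17233102 -0.09522976] 0.0014611005801233295 [-7.09113480e-01  6.79556570e-01  1.41145226e+00 -6.42470229e-04
  1.05091533e+00 -4.97806398e-01]
[ 0.58416196 -0.26352952  0.28332102]
[291, 67, 75, 79, 4646] [327.7, 106.3] [ 0.58878941 -0.26186707  0.099     ]
-84 -145 [ 0.4872 -0.323 ] [215.7 216.2]
84 -145 [ 0.6514 -0.3585] [430.8 216.5]
84 145 [ 0.7128 -0.075 ] [ 509.  -373.6]
-84 145 [ 0.5486 -0.0395] [ 142.4 -374.9]
```

View pics/w1.png

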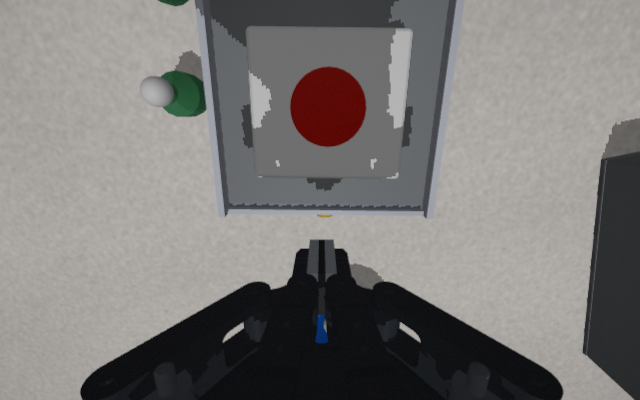

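Emit:
arm_command:
  rows:
    - [[4.5,0,-28],-0.003,1]
    - [[0,0,-29],0,1]
    - [[0,0,0],0,1]
    - [[1.7,7.8,0],0,1]
    - [[1.7,7.8,0],0,1]
    - [[1.7,7.8,0],0,1]
    - [[1.7,7.8,0],0,1]
    - [[1.7,7.8,0],0,1]
    - [[1.7,7.8,0],0,1]
    - [[0,0,0],0,1]

```text
t: 2.95
tcp_pos: [0.5822, -0.2922, 0.0949]
tool_rot: [0.778, 0.628, 0.0, -0.001]
force: [-0.2, -0.6, -0.1]
finger_gap: 0.002
```

```bash
python3 - <<'E'
from h import *
s=manip.sense();print(s['t'],s['tcp_pos'],s['force'])
c=manip.get_calibration("wrist");im=manip.snapshot("wrist");cv2.imwrite("pics/w2.png",im)
for a,p in reddot(im): print(a,p,ray(c,*p,.099))
c=manip.get_calibration("top");im=manip.snapshot("top")
for a,p in reddot(im): print(a,p,ray(c,*p,.099))
E
```

```text
2.95 [ 0.58218177 -0.29223336  0.09492075] [-0.22795344 -0.63821197 -0.06156353]
[268, 106, 103, 103, 8346] [319.0, 157.0] [ 0.59381189 -0.23469173  0.099     ]
[317, 149, 29, 9, 169] [331.7, 153.1] [ 0.73399523 -0.0558383   0.099     ]
```

View pics/w2.png

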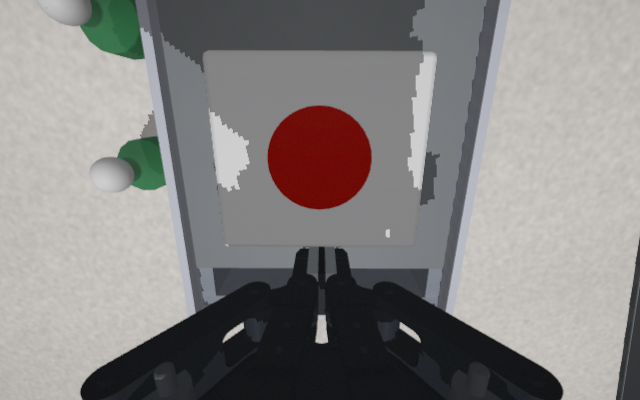

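Emit:
arm_command:
  rows:
    - [[1.7,8,0],0,1]
    - [[1.7,8,0],0,1]
    - [[1.7,8,0],0,1]
    - [[1.7,8,0],0,1]
    - [[1.7,8,0],0,1]
    - [[1.7,8,0],0,1]
    - [[1.7,8,0],0,1]
    - [[1.7,8,0],0,1]
    - [[1.7,8,0],0,1]
    - [[1.7,8,0],0,1]
    - [[1.7,8,0],0,1]
    - [[1.2,5.5,0],0,1]

```text
t: 4.55
tcp_pos: [0.6024, -0.1998, 0.0954]
tool_rot: [0.778, 0.628, 0.0, 0.0]
force: [-0.6, -1.8, -0.5]
finger_gap: -0.0
```

Emit:
arm_command:
  rows:
    - [[0,0,0],0,1]

```text
t: 4.68
tcp_pos: [0.6023, -0.1996, 0.0954]
tool_rot: [0.778, 0.628, 0.0, -0.0]
force: [-0.8, -0.4, -0.3]
finger_gap: 0.004
```

```bash
python3 - <<'E'
from h import *
s=manip.sense();print(s['t'],s['tcp_pos'],s['force'])
c=manip.get_calibration("wrist");im=manip.snapshot("wrist");cv2.imwrite("pics/w3.png",im)
for a,p in reddot(im):
  X=ray(c,*p,.099);print(a,p,X, (X[:2]-[.601,-.199])@[.2114,.9774])
E
```

```text
4.675 [ 0.60233502 -0.19959613  0.09535803] [-0.76119954 -0.4382283  -0.26804572]
[504, 0, 39, 52, 1582] [524.1, 23.8] [ 0.70624035 -0.10719494  0.099     ] 0.11197808015863518
[268, 105, 103, 103, 8332] [319.3, 155.9] [ 0.61420012 -0.14163108  0.099     ] 0.05886288640091213
[315, 315, 13, 29, 310] [321.1, 329.9] [ 0.59387741 -0.23905866  0.099     ] -0.04065904746426866
```

View pics/w3.png

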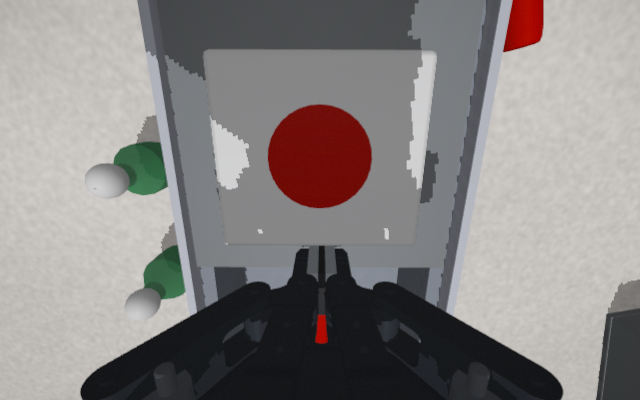

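Emit:
arm_command:
  rows:
    - [[0.5,2.5,0],0,1]
    - [[0.5,2,0],0,1]
    - [[0,0,0],0,1]

```text
t: 5.1
tcp_pos: [0.6033, -0.1959, 0.0954]
tool_rot: [0.779, 0.627, 0.0, 0.0]
force: [-1.0, -1.4, -0.1]
finger_gap: -0.003
```

Emit:
arm_command:
  rows:
    - [[0.4,2,0],0,1]
    - [[0,0,0],0,1]

```text
t: 5.35
tcp_pos: [0.6037, -0.1938, 0.0954]
tool_rot: [0.779, 0.628, 0.0, 0.0]
force: [0.7, -0.4, 0.2]
finger_gap: 0.003
```

Emit:
arm_command:
  rows:
    - [[-4,-19,0],0,1]
    - [[-1,-5,30],0,1]
    - [[-6,-28,30],0,1]
    - [[-7,-32,0],0,1]
    - [[-7,-32,0],0,1]
    - [[-7,-31,0],0,1]
    - [[0,0,0],0,1]
    - [[0,0,0],0,1]

```text
t: 6.35
tcp_pos: [0.5711, -0.3408, 0.155]
tool_rot: [0.779, 0.627, 0.0, -0.001]
force: [0.1, -0.4, -0.6]
finger_gap: -0.0
```

```bash
python3 - <<'E'
from h import *
s=manip.sense();print(s['t'],s['tcp_pos'],s['force'])
c=manip.get_calibration("wrist");im=manip.snapshot("wrist");cv2.imwrite("pics/w4.png",im)
for a,p in reddot(im):
  print(a,p,ray(c,*p,.06),ray(c,*p,.099))
B=np.array([.601,-.199]);th=-.213
for n,x,y,z in[("axis",0,-36,60),("tip",0,-98,60),("rimc",70,-133,70),("rimc",-70,-133,70)]:
  X=B+np.array([[np.cos(th),-np.sin(th)],[np.sin(th),np.cos(th)]])@np.array([x,y])/1000
  print(n,X.round(4),proj(c,[*X,z/1000]).round(1))
c=manip.get_calibration("top");im=manip.snapshot("top");cv2.imwrite("pics/t4.png",im)
for a,p in reddot(im):
  X=ray(c,*p,.099);print(a,p,X, (X[:2]-[.601,-.199])@[.2114,.9774])
E
```

```text
6.35 [ 0.57105761 -0.34078863  0.15501113] [ 0.11791008 -0.40306699 -0.57693595]
[306, 54, 33, 100, 1667] [321.4, 97.9] [ 0.5902956  -0.25437715  0.06      ] [ 0.58991258 -0.25599303  0.099     ]
axis [ 0.5934 -0.2342] [319.7  68.8]
tip [ 0.5803 -0.2948] [320.  152.2]
rimc [ 0.6413 -0.3438] [405.5 196.7]
rimc [ 0.5045 -0.3142] [234.7 197.1]
[317, 149, 29, 9, 165] [331.6, 153.2] [ 0.73370735 -0.05550162  0.099     ] 0.16830964816509547
```

View pics/w4.png

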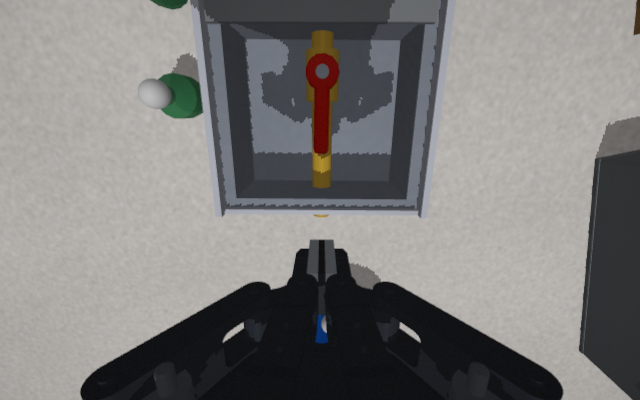

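Emit:
arm_command:
  rows:
    - [[5.5,5.7,0],-0.175,1]
    - [[5.5,5.7,0],-0.175,1]
    - [[5.5,5.7,0],-0.175,1]
    - [[5.5,5.7,0],-0.175,1]
    - [[5.5,5.7,0],-0.175,1]
    - [[5.5,5.7,0],-0.175,1]
    - [[5.5,5.7,0],-0.175,1]
    - [[5.5,5.7,0],-0.175,1]
    - [[6,6,0],-0.17,1]
    - [[0,0,-20],0,1]
    - [[0,0,-20],0,1]
    - [[0,0,0],0,1]

```text
t: 7.95
tcp_pos: [0.6195, -0.288, 0.1117]
tool_rot: [0.994, -0.106, -0.003, -0.002]
force: [-0.9, -0.1, -0.2]
finger_gap: -0.001
```

```bash
python3 - <<'E'
from h import *
s=manip.sense();print(s['t'],s['tcp_pos'],s['force'],s['q'])
d=s['tcp_pos'][:2]-[.602,-.199];print("box xy",d@[.9774,-.2114],d@[.2114,.9774])
im=manip.snapshot("wrist");cv2.imwrite("pics/w5.png",im)
E
```

```text
7.95 [ 0.61945849 -0.2879839   0.11173032] [-0.89131236 -0.07275458 -0.17882436] [-5.98344887e-01  7.57428098e-01  1.37072979e+00 -1.07920102e-04
  1.02043235e+00  1.18443001e+00]
box xy 0.0358751209905682 -0.08328214001526343
```

View pics/w5.png

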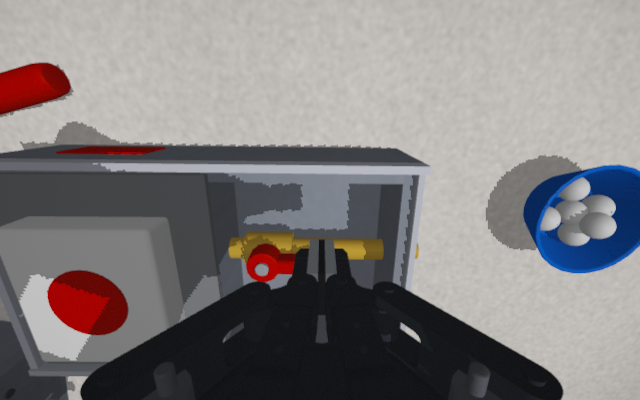

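Emit:
arm_command:
  rows:
    - [[1,0,-26],0,1]
    - [[0.5,0,-26],0,1]
    - [[0,0,0],0,1]

```text
t: 8.38
tcp_pos: [0.6217, -0.2887, 0.0615]
tool_rot: [0.994, -0.106, -0.002, -0.001]
force: [-0.4, -0.6, -0.2]
finger_gap: -0.001
```

```bash
python3 - <<'E'
from h import *
s=manip.sense();print(s['t'],s['tcp_pos'],s['force'])
d=s['tcp_pos'][:2]-[.602,-.199];print("box xy",d@[.9774,-.2114],d@[.2114,.9774])
im=manip.snapshot("wrist");cv2.imwrite("pics/w6.png",im)
E
```

```text
8.375 [ 0.62172583 -0.28871593  0.06145024] [-0.36440205 -0.56687982 -0.21249087]
box xy 0.03824597092104617 -0.08351831345254869
```

View pics/w6.png

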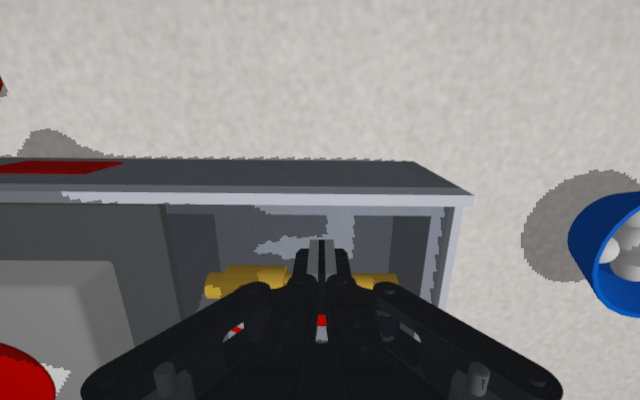

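Emit:
arm_command:
  rows:
    - [[-8.5,2.5,0],0,1]
    - [[-8.5,2.5,0],0,1]
    - [[-6.4,-0.5,0],0,1]
    - [[-6.4,-0.5,0],0,1]
    - [[-6.4,1,0],0,1]
    - [[-6.4,1.3,0],0,1]
    - [[-5.8,2.8,0],0,1]
    - [[-5.8,2.8,0],0,1]
    - [[-5,4.2,0],0,1]
    - [[-4.8,4.2,0],0,1]
    - [[-3.6,5.3,0],0,1]
    - [[-3.6,5.3,0],0,1]

```text
t: 9.93
tcp_pos: [0.5517, -0.2581, 0.0634]
tool_rot: [0.994, -0.106, -0.0, 0.0]
force: [1.1, -2.4, -0.2]
finger_gap: -0.001
```

```bash
python3 - <<'E'
from h import *
s=manip.sense();print(s['t'],s['tcp_pos'],s['force'])
d=s['tcp_pos'][:2]-[.602,-.199];print("box xy",d@[.9774,-.2114],d@[.2114,.9774])
im=manip.snapshot("wrist");cv2.imwrite("pics/w7.png",im)
E
```

```text
9.925 [ 0.55165993 -0.25813399  0.06336008] [ 1.14702106 -2.35168331 -0.16126929]
box xy -0.03670146177607585 -0.06843945683371118
```

View pics/w7.png

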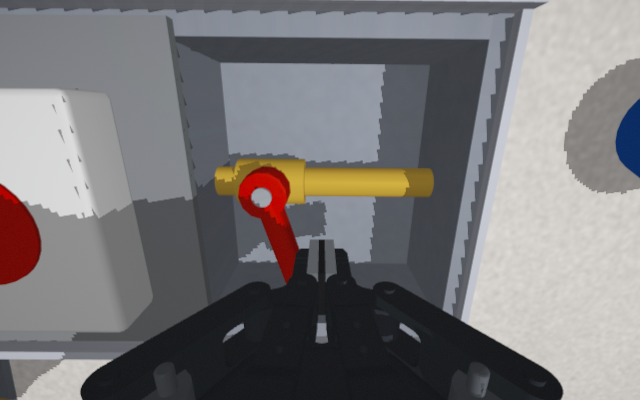

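Emit:
arm_command:
  rows:
    - [[-2.2,6.2,0],0,1]
    - [[-2,6.2,0],0,1]
    - [[0.4,2,0],0,1]
    - [[0,0,0],0,1]

```text
t: 10.48
tcp_pos: [0.5474, -0.2438, 0.0632]
tool_rot: [0.994, -0.106, -0.001, -0.0]
force: [-1.9, -1.9, 1.6]
finger_gap: -0.005
```

Emit:
arm_command:
  rows:
    - [[0.4,2,0],0,1]
    - [[0,0,0],0,1]

```text
t: 10.72
tcp_pos: [0.5475, -0.2434, 0.0633]
tool_rot: [0.994, -0.106, -0.001, 0.001]
force: [-3.9, -7.2, 1.8]
finger_gap: -0.003
```

```bash
python3 - <<'E'
from h import *
s=manip.sense();print(s['t'],s['tcp_pos'],s['force'])
d=s['tcp_pos'][:2]-[.602,-.199];print("box xy",d@[.9774,-.2114],d@[.2114,.9774])
im=manip.snapshot("wrist");cv2.imwrite("pics/w8.png",im)
E
```

```text
10.725 [ 0.54752938 -0.24337199  0.06326243] [-3.85068963 -7.18768014  1.75310968]
box xy -0.043859347214516814 -0.05488427658174286
```

View pics/w8.png

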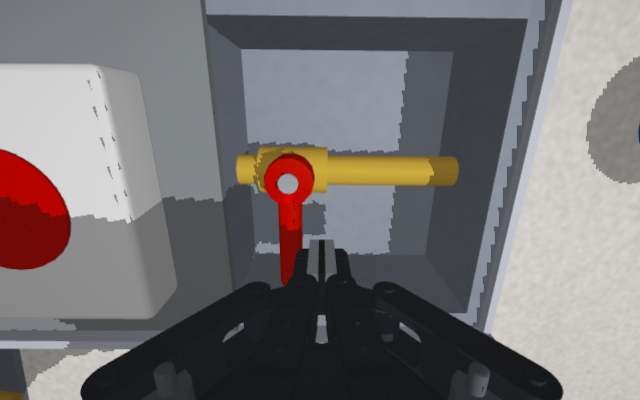

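Emit:
arm_command:
  rows:
    - [[0.3,1.5,0],0,1]
    - [[0,0,0],0,1]
    - [[-2,-9,0],0,1]
    - [[-2,-9,0],0,1]
    - [[0,0,30],0,1]
    - [[0,0,45],0,1]
    - [[0,0,45],0,1]
    - [[-10,-40,20],0,1]
    - [[-10,-40,0],0,1]
    - [[0,-40,0],0,1]
    - [[0,0,0],0,1]
    - [[0,0,0],0,1]

```text
t: 12.28
tcp_pos: [0.5244, -0.3775, 0.2027]
tool_rot: [0.994, -0.107, -0.001, -0.001]
force: [-0.5, 0.1, 0.5]
finger_gap: -0.002
```

```bash
python3 - <<'E'
from h import *
s=manip.sense();print(s['t'],s['tcp_pos'],s['force'])
c=manip.get_calibration("wrist")
im=manip.snapshot("wrist");cv2.imwrite("pics/w9.png",im)
t=manip.snapshot("top");cv2.imwrite("pics/t9.png",t)
sc=manip.snapshot("scene");cv2.imwrite("pics/s9.png",sc)
cv2.imwrite("pics/c9.png",cv2.resize(np.hstack([t[140:290,190:510],]),None,fx=2.5,fy=2.5,interpolation=cv2.INTER_CUBIC))
cv2.imwrite("pics/sc9.png",cv2.resize(sc[80:280,190:500],None,fx=2.5,fy=2.5,interpolation=cv2.INTER_CUBIC))
for n,a in (("wrist",im),("scene",sc)):
  c=manip.get_calibration(n)
  for q,p in reddot(a):
    X=ray(c,*p,.099);print(n,q,p,X.round(4),((X[:2]-[.602,-.199])@[.2114,.9774]).round(4))
E
```

```text
12.275 [ 0.52440282 -0.37751471  0.20267188] [-0.52232566  0.06928251  0.46371364]
wrist [0, 0, 23, 30, 523] [9.0, 14.4] [ 0.7165 -0.1827  0.099 ] 0.0401
wrist [0, 133, 55, 55, 2348] [25.9, 160.5] [ 0.6158 -0.1375  0.099 ] 0.063
wrist [156, 140, 32, 71, 1302] [174.5, 171.9] [ 0.5796 -0.2582  0.099 ] -0.0626
scene [255, 147, 5, 6, 16] [256.5, 149.7] [ 0.6217 -0.2105  0.099 ] -0.0071
scene [269, 156, 15, 11, 125] [276.2, 161.3] [ 0.6142 -0.1403  0.099 ] 0.0599
scene [247, 216, 29, 24, 223] [260.8, 227.4] [ 0.788  -0.0209  0.099 ] 0.2134
```

View pics/w9.png

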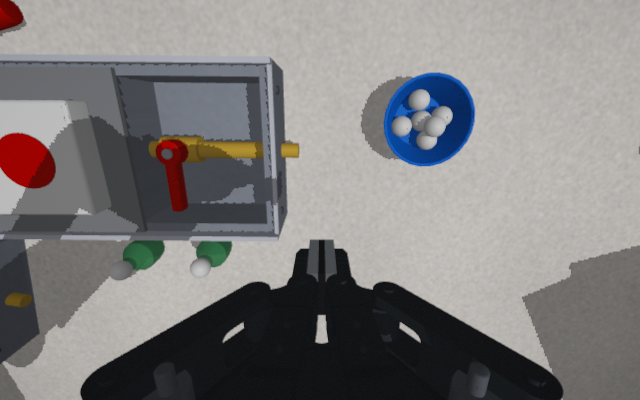

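View pics/sc9.png

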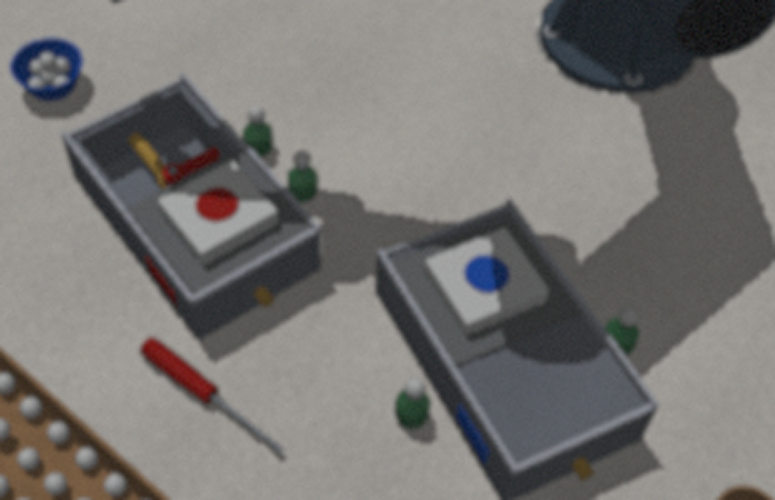

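View pics/c9.png

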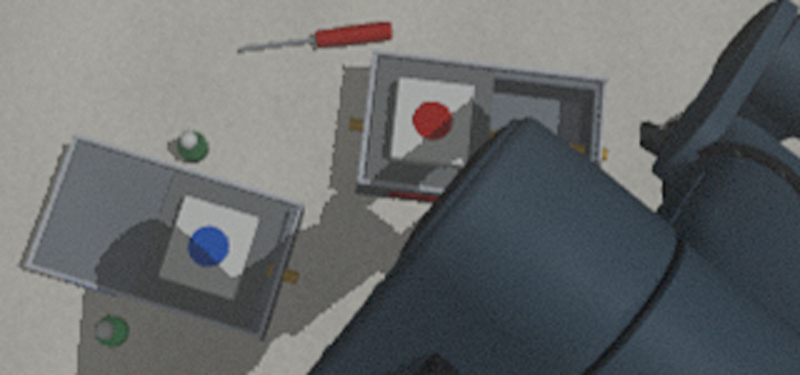

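```bash
python3 - <<'E'
from h import *
im=cv2.imread("pics/w9.png");c=manip.get_calibration("wrist")
cv2.imwrite("pics/z9.png",cv2.resize(im[120:240,120:290],None,fx=4,fy=4,interpolation=cv2.INTER_CUBIC))
hsv=cv2.cvtColor(im,cv2.COLOR_BGR2HSV)
m=((hsv[...,0]<8)|(hsv[...,0]>172))&(hsv[...,1]>150)&(hsv[...,2]>150)
P=[]
for v in range(168,206,2):
  u=np.where(m[v,150:200])[0]+150
  if len(u): P.append(ray(c,u.mean(),v,.06)[:2])
P=np.array(P); Bx=np.c_[(P-[.602,-.199])@[.9774,-.2114],(P-[.602,-.199])@[.2114,.9774]]
print(Bx.round(4)); k=np.polyfit(Bx[:,0],Bx[:,1],1);print("deg off",np.degrees(np.arctan(k[0])))
# long rail edge direction check
a=ray(c,60,60,.082);b=ray(c,262,57,.082);d=(b-a);print(np.degrees(np.arctan2(d[1],d[0]))+90)
E
```

```text
Traceback (most recent call last):
ValueError: operands could not be broadcast together with shapes (0,) (2,)
```

View pics/z9.png

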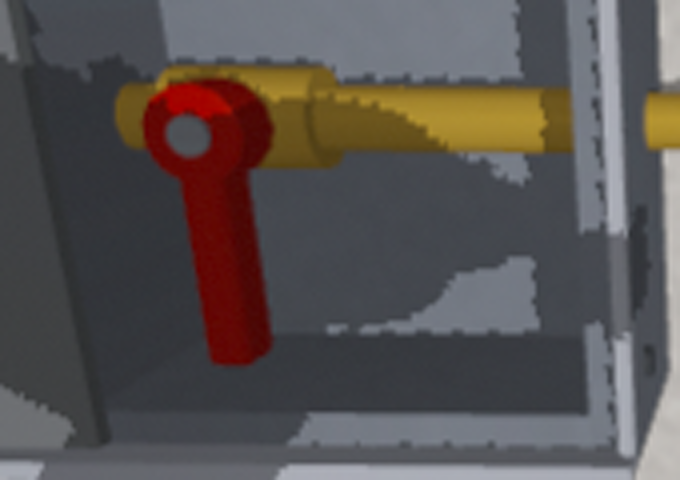

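```bash
python3 - <<'E'
from h import *
c=manip.get_calibration("wrist")
for A,B,z in [((183,180),(210,362),.06),((218,185),(240,355),.06),((248,185),(271,345),.046),((22,0),(103,440),.075)]:
  p=[ray(c,120+u/4,120+v/4,z)[:2]-[.602,-.199] for u,v in(A,B)]
  q=[(x@[.9774,-.2114],x@[.2114,.9774]) for x in p]
  print(np.round(q,4),np.degrees(np.arctan2(q[1][1]-q[0][1],-(q[1][0]-q[0][0]))).round(1))
E
```

```text
[[-0.0107 -0.0338]
 [-0.0592 -0.0326]] 1.4
[[-0.0119 -0.0424]
 [-0.0572 -0.0409]] 1.9
[[-0.0146 -0.0428]
 [-0.0593 -0.0423]] 0.7
[[ 0.0331 -0.0131]
 [-0.0749 -0.0104]] 1.4
```

```bash
python3 -c "
from station import manip
print(manip.sign_off())"
```

```text
the job is handed in; nothing more can be done
None
```

I slid the red box's cover onto its deck with the shut fingertips. I then reached into the open well and pushed the red handle round to its stop. I backed clear of everything and handed the job in after about 12 s of robot time; sign-off gave no verdict.

**Cover:** The last pictures put it flat at box-frame y of about 60 to 63 mm, where over 52 mm is needed. It did not quite reach the end stop: I felt no contact there, and the finger positions had suggested about 65 mm.

**Handle:** The tool force rose to about 8 N against the stop. Afterwards the bar measured within 1 to 2° of square across the pipe.

**Everything else:** By eye, the blue box is still closed, and the bottles, bowl and screwdriver look unmoved. The cardboard tube was outside the final close-up crops, so I did not check it; the arm never went near it.

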